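Load the sampler base

TASK

Load the sampler base for its next round. First, with its bays still empty, switch it off by pulling the lever fully toward you; then rock each battery pack lying on the bench into a bay of its own, near end first under the lip, until it lies flat on the bay's floor, and stand each amber dropper bottle upright on the raised deck behind the bays. When all of them are in place, push the lever fully away from you again. Tip no bottle over, and leave the tape roll, the glass dish and the white jar where they are.

Things in the scene. Friction and masses are not known exactly. Their poses are not given: they have to be found in the camera images.
- station: sampler base, fixed to the bench: grey base plate 214 (x) x 316 (y) x 10 mm with three battery bays side by side (84 mm apart), their aluminium lips on the near side, a raised deck behind the bays and a lever at the left end. Origin on the bench under its middle; x points away from the robot (turned up to 0.15 rad), y to the left, z up
- bay_1 (a point): Right-hand battery bay: centre of its floor, 10 mm above the bench, axes of the station. Inside 107 (x) x 53 (y) mm; side walls 10 mm high, 4 mm thick; far (+x) wall 8 mm high. The near (-x) wall carries a lip 4 mm thick, overhanging the bay by 11 mm, underside 50 mm above the floor: 96 mm are open above, so a pack goes in tilted, near end under the lip, then far end down; 7 mm of play along x
- bay_2 (a point): Middle battery bay: centre of its floor, 10 mm above the bench, axes of the station. Inside 107 (x) x 53 (y) mm; side walls 10 mm high, 4 mm thick; far (+x) wall 8 mm high. The near (-x) wall carries a lip 4 mm thick, overhanging the bay by 11 mm, underside 50 mm above the floor: 96 mm are open above, so a pack goes in tilted, near end under the lip, then far end down; 7 mm of play along x
- bay_3 (a point): Left-hand battery bay: centre of its floor, 10 mm above the bench, axes of the station. Inside 107 (x) x 53 (y) mm; side walls 10 mm high, 4 mm thick; far (+x) wall 8 mm high. The near (-x) wall carries a lip 4 mm thick, overhanging the bay by 11 mm, underside 50 mm above the floor: 96 mm are open above, so a pack goes in tilted, near end under the lip, then far end down; 7 mm of play along x
- deck (a point): centre of the top of the raised bottle deck behind the bays, a flat rubber-topped surface 85 (x) x 230 (y) mm, 30 mm above the bench, axes of the station; its front edge lies 65 mm behind the bay centres' line
- switch (a joint): switch lever, rad: 0 leaning toward the robot (off, end stop), 1.0 leaning away from the robot (on, end stop); starts on, between 0.85 and 1.0; light friction, stays where it is left
- switch_tip (a point): centre of the round 26 mm black ball on the tip of the switch lever, at the left end of the station; the lever is 80 mm long and turns about the station's y direction, its pivot 32 mm above the bench, 45 mm (x) and 130 mm (y) from the station's origin; the ball is about 100 mm above the bench
- pack_1: rigid battery pack, a black block with grey end bands, 100 (x, its length) x 50 (y) x 46 (z) mm, about 0.3 kg, the same either way round and all packs alike; origin at the centre of its underside, z up. It lies flat on the bench at the start; may be absent
- pack_2: rigid battery pack, a black block with grey end bands, 100 (x, its length) x 50 (y) x 46 (z) mm, about 0.3 kg, the same either way round and all packs alike; origin at the centre of its underside, z up. It lies flat on the bench at the start; may be absent
- pack_3: rigid battery pack, a black block with grey end bands, 100 (x, its length) x 50 (y) x 46 (z) mm, about 0.3 kg, the same either way round and all packs alike; origin at the centre of its underside, z up. It lies flat on the bench at the start; may be absent
- dropper_1: amber glass dropper bottle with black rubber teat, upright on the bench at the start; glass body 33 mm across and 64 mm high, cap and teat above it to 94 mm in all, 60 g; origin at the centre of its underside, z up; may be absent
- dropper_2: amber glass dropper bottle with black rubber teat, upright on the bench at the start; glass body 33 mm across and 66 mm high, cap and teat above it to 98 mm in all, 60 g; origin at the centre of its underside, z up; may be absent
- dropper_3: amber glass dropper bottle with black rubber teat, upright on the bench at the start; glass body 39 mm across and 74 mm high, cap and teat above it to 112 mm in all, 60 g; origin at the centre of its underside, z up; may be absent
- label_tape: roll of white label tape lying flat, 66 mm across, 19 mm high; bystander; origin at the centre of its underside
- petri_dish: flat glass dish with lid, 65 mm across, 17 mm high; bystander; origin at the centre of its underside
- cream_jar: white jar with a black lid, 55 mm across, 44 mm high, behind the station; bystander; origin at the centre of its underside
There are look-alikes about, which are no part of the job. What is shaped like the dropper_2 but green or turquoise is not meant. Leave any blue or purple look-alike of the dropper_1 alone.

How it is judged:
By the outcome, as a careful person would: the job done as asked, in the order asked, and still so for the second after the job is handed in, with the robot touching nothing.
Of pack_1, pack_2, pack_3 only 2 to 3 are there at a start; the rules pass over those that are not, and their reading is None.
Of dropper_1, dropper_2, dropper_3 only 2 to 3 are there at a start; the rules pass over those that are not, and their reading is None.
At some moment in a run one of pack_1, pack_2, pack_3 may be knocked a few centimetres aside while the robot is not near it.
It also fails if it takes over 208 s, if anything falls off the work surface, if the arm or the gripper's body presses on something with over 40 N, if the wrist force passes 120 N, or if a joint passes its speed limit or range.

ROBOT

A 7-joint arm with a two-finger parallel gripper is mounted at the origin on a cart in front of the work surface, level with it; the furniture and walls round the work are solid. World frame = base frame: x ahead of the robot, y to its left, z up, the work surface at z = 0. Lengths are in mm, angles in rad, forces in N, time in s.
With the tool pointing down it reaches from about 400 to 875 mm from the base axis. Payload 4.4 kg.
Tool frame: the origin (TCP) lies at the very end of the fingers, on their centre line; the grasp point (between the pads) lies 19 mm behind it; z points along the fingers, y is the line along which they close (so a half turn about z gives the same grasp; the last joint's range is limited). The gripper opens to 85 mm and grips with 20 to 120 N. Pads are 22 mm wide; open, the fingers measure 114 mm over their backs; the gripper's body (76 mm by 85 mm) begins 54 mm behind the grasp point. The pads swing forward as they close: fully open they stand 13 mm farther back than shut.
Start: joints at [-1.287, 0.628, 0.038, 1.517, -0.027, 0.996, -0.02], TCP at [222.738, 610.66, 231.313] pointing down, gripper open.
Joint ranges: [-3.06, 3.06], [-0.37, 2.12], [-1.25, 1.32], [0.18, 2.47], [-1.1, 4.24], [0.23, 1.98], [-2.94, 2.94]. Speed limits (rad/s): [2.57, 2.57, 3.14, 3.14, 3.14, 3.14, 3.14].

INTERFACE

Orientations are given as [roll, pitch, yaw] about the fixed x, y, z axes, in that order (R = Rz(yaw) Ry(pitch) Rx(roll)).
In Python, from cell import read_state, get_image, camera_info, finish_job gives the robot as it stands.
- The arm moves only by the tool play_rows, never from a script. Its argument "deltas" is one flat list of numbers, 7 for each row, row after row: the shift along the tool's x, y, z in mm, then the turn, a rotation vector about the tool's x, y, z in rad, then the opening, from 0 (shut) to 1 (fully open). In form: [dx, dy, dz, ax, ay, az, grip, dx, dy, dz, ax, ay, az, grip, ...]. A call has 1 to 10 rows; each row is the pose to reach, as a shift and turn from the pose commanded when the call began, along the tool's axes at that moment; what a row does not reach only later rows make up. A row lasts 1/8 s, in which the tool goes at most 62.5 mm and 10.7 degrees, less where a joint would pass 70% of its speed; a pose out of reach is approached as far as the arm can. A call with a gripper value outside its range is refused whole. The fingers move at their own pace and stop on an object; the grip force is fixed at half the most. Time passes only in rows, so rows that repeat a pose let the fingers close. It gives the time, the measured TCP pose, the force, the opening and the grip force at its end, in the units of the state.
- read_state(): the state, without advancing time (a new reading comes with each control period).
- get_image(name): name is "side" or "top" or "wrist"; returns the picture (384x512x3 uint8, red, green, blue); there is no depth.
- camera_info(name): a dict with "fx", "fy", "cx", "cy" (pixels), "T" (4x4, takes a point from camera to world coordinates). Camera axes: x right, y down, z forward; pixel columns grow to the right and rows downward; lengths in mm; the calibration is good to about 2 mm. A picture is of the moment at which its call begins: read the wrist's pose just before it. camera_info takes no time and is no camera call; for the wrist camera it gives the pose at the moment of the call.
- finish_job(): hands the job in; it is judged then, once.
The state is a dict: "clock": time; "qpos": joint angles; "qd": joint speeds; "tau": joint torques, N m; "eef_pos": TCP position; "tool_rot": TCP orientation; "force": force on the tool from outside, world axes, zero at the start; "torque": the same for the moment, N m; "width": finger opening in mm; "gripper_force": force on a finger pad.
Only numpy, scipy, OpenCV 4.12 (cv2) and the standard library are available. Lean on these libraries where they do the work, as an engineer would, in place of code of your own. Each camera call takes 0.05 s, during which the arm holds its last target. There are 200 camera calls.

## Working session

There is one attempt and no reset: what is moved stays moved. The work goes in short steps, Python scripts to look and compute and a tool call to move; the robot and the scene stay as the last step left them, time stands still between calls to the robot, and variables do not carry over. Pictures are saved under pics/ and viewed, at most 14 in all, crops included, and the job is handed in when it is done.

Besides the shell and the picture viewer there is one more tool, called after "Request:" by a JSON object that holds its "fn" and its "kwargs", one argument or row to a line. play_rows: Moves the arm, as the interface text tells. Its arguments: {"type":"object","properties":{"deltas":{"type":"array"}},"required":["deltas"]}

```bash
ls; mkdir -p pics
python3 - <<'E'
from cell import *
import cv2, numpy as np
for n in ("top","side"):
    im=get_image(n); cv2.imwrite(f"pics/{n}0.png",im[...,::-1]); i=camera_info(n); print(n,{k:(np.round(v,3).tolist() if k=="T" else v) for k,v in i.items()})
print(read_state())
E
```

```text
pics
top {'fx': 500.08385073539273, 'fy': 500.08385073539273, 'cx': 259.6299931218933, 'cy': 196.21067587137514, 'T': [[0.1, -0.929, 0.355, -33.765], [-0.995, -0.092, 0.038, -36.758], [-0.003, -0.357, -0.934, 1638.141], [0.0, 0.0, 0.0, 1.0]]}
side {'fx': 387.231472724402, 'fy': 387.231472724402, 'cx': 256.2054704673105, 'cy': 194.78431490681163, 'T': [[-0.95, -0.139, 0.278, 251.393], [-0.31, 0.49, -0.814, 915.785], [-0.023, -0.86, -0.509, 661.484], [0.0, 0.0, 0.0, 1.0]]}
{'clock': 0.1, 'qpos': array([-1.28681382,  0.62923616,  0.03847014,  1.51828006, -0.02700784,
        0.99633321, -0.019977  ]), 'qd': array([-0.00044808, -0.00286272,  0.00037331, -0.00202085,  0.00104949,
       -0.00190547, -0.0008602 ]), 'tau': array([ 3.13890661e-03, -5.64534044e+01,  1.23055670e+00, -1.93973029e+01,
        1.13163245e-02,  5.39435146e-03,  5.49336482e-05]), 'eef_pos': array([222.53668665, 610.10503409, 230.48899712]), 'tool_rot': array([-3.13985470e+00,  2.55097015e-05,  2.79180809e+00]), 'force': array([-0.0469447 ,  0.17894966, -0.91922281]), 'torque': array([0.01264923, 0.02510428, 0.04024909]), 'gripper_force': 0.0, 'width': 85.54476532802282}
```

View pics/top0.png

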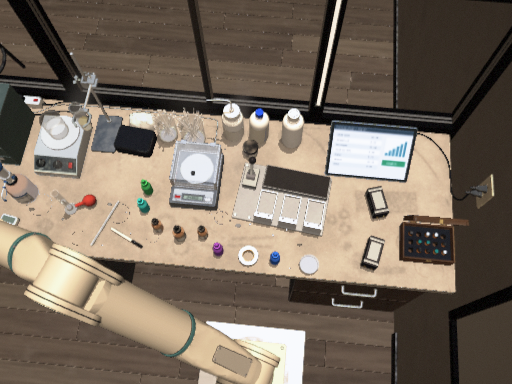

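View pics/side0.png

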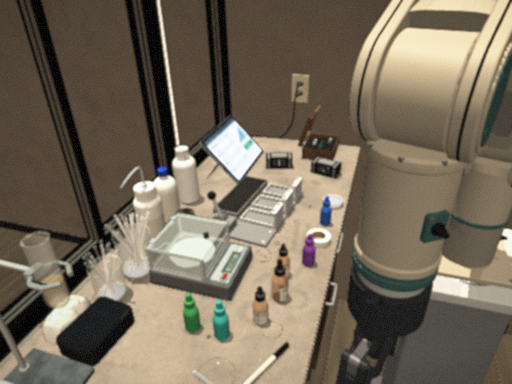

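The top view shows amber bottles at (157,226), (179,232) and (202,232). The look-alikes are green (146,187), turquoise (143,204), purple (218,249) and blue (275,258). There are two packs, at (377,202) and (373,252). The black case at (134,140) is not a pack. The station is at about (285,200) and its lever at about (252,162). I'll check this in one close crop.

```bash
cat > h.py <<'E'
from cell import *
import cv2, numpy as np
from scipy.spatial.transform import Rotation as Rn
def ray(n,u,v,z,ci=None):
    c=ci or camera_info(n); T=np.array(c["T"])
    d=T[:3,:3]@np.array([(u-c["cx"])/c["fx"],(v-c["cy"])/c["fy"],1]); o=T[:3,3]
    return (o+d*(z-o[2])/d[2])
def proj(n,p,ci=None):
    c=ci or camera_info(n); T=np.array(c["T"])
    q=T[:3,:3].T@(np.array(p,float)-T[:3,3]); return np.array([c["fx"]*q[0]/q[2]+c["cx"],c["fy"]*q[1]/q[2]+c["cy"]])
def tri(n1,p1,n2,p2):
    A=[];b=[]
    for n,p in((n1,p1),(n2,p2)):
        c=camera_info(n);T=np.array(c["T"]);d=T[:3,:3]@np.array([(p[0]-c["cx"])/c["fx"],(p[1]-c["cy"])/c["fy"],1]);d/=np.linalg.norm(d)
        P=np.eye(3)-np.outer(d,d);A.append(P);b.append(P@T[:3,3])
    return np.linalg.solve(sum(A),sum(b))
E
python3 - <<'E'
from h import *
im=cv2.imread("pics/top0.png")
cv2.imwrite("pics/crop0.png",cv2.resize(im[125:280,135:400],None,fx=3,fy=3,interpolation=cv2.INTER_CUBIC))
hsv=cv2.cvtColor(im,cv2.COLOR_BGR2HSV)
c=camera_info("top")
for u,v in [(157,226),(179,232),(202,232)]: print("bot",ray("top",u,v,70).round())
for u,v in [(377,202),(373,252)]: print("pack",ray("top",u,v,46).round())
print("st",ray("top",283,200,10).round(), ray("top",252,158,100).round(), ray("top",248,258,19).round(),ray("top",309,264,17).round())
E
```

```text
bot [425. 353.  70.]
bot [412. 277.  70.]
bot [419. 203.  70.]
pack [ 590. -370.   46.]
pack [ 414. -360.   46.]
st [579. -52.  10.] [687.  66. 100.] [360.  46.  19.] [ 361. -156.   17.]
```

View pics/crop0.png

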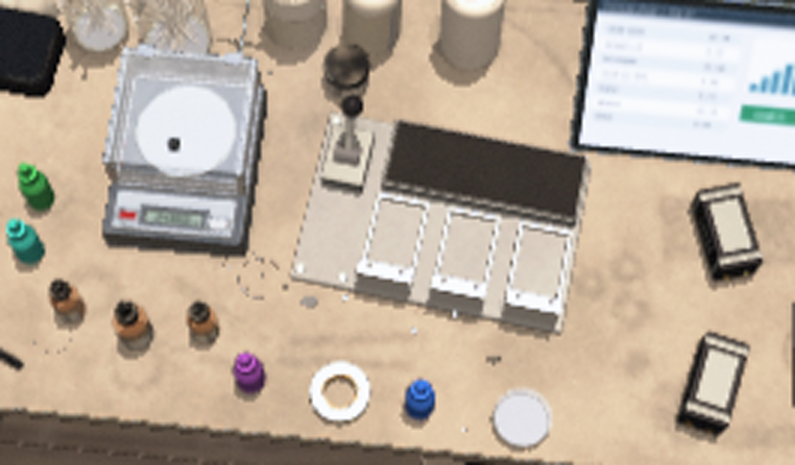

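Crop check: the three amber bottles (crop pixels (65,300), (131,322), (202,322)) and the two packs ((728,232), (715,382)) are confirmed. The lever ball is at (352,105), and the jar's black lid behind it is at (348,65). Next I fit the station pose.

```bash
cat >> h.py <<'E'
def P(cr,z): return ray("top",cr[0]/3+135,cr[1]/3+125,z)
def down(yaw,pitch=0):  # tool down; tool x along world heading yaw
    return Rn.from_euler("xyz",[np.pi,pitch,yaw])
def goal(p,R,w=None):
    s=read_state(); R0=Rn.from_euler("xyz",s["tool_rot"])
    print("goal",np.round(p,1),"delta",R0.inv().apply(np.array(p)-s["eef_pos"]).round(1),(R0.inv()*R).as_rotvec().round(3))
E
python3 - <<'E'
from h import *
S=[(-107,158,10),(107,158,10),(107,-158,10),(-107,-158,10)]
# plate corners: TL=(far,left)
px=[(293,278),(333,115),(588,158),(560,330)]
W=np.array([P(p,z[2]) for p,z in zip(px,S)])[:,:2]; L=np.array(S)[:,:2].astype(float)
Lc=L-L.mean(0);Wc=W-W.mean(0)
th=np.arctan2((Lc[:,0]*Wc[:,1]-Lc[:,1]*Wc[:,0]).sum(),(Lc*Wc).sum()); R=np.array([[np.cos(th),-np.sin(th)],[np.sin(th),np.cos(th)]])
o=W.mean(0)-R@L.mean(0); print("st",o.round(1),th.round(4),"res",(W-(L@R.T+o)).round(1).tolist())
f=lambda p:((p[:2]-o)@R).round(1)
print("deck",[f(P(p,30)).tolist() for p in [(398,122),(587,155),(575,222),(383,187)]])
print("baycorners z20",[[f(P(p,20)).tolist() for p in q] for q in [[(373,195),(430,201)],[(446,208),(501,214)],[(519,221),(574,229)]]])
print("ball",P((352,105),102).round(),f(P((352,105),102)))
print("jar",P((348,65),44).round(),f(P((348,65),44)))
for b in [(372,55),(290,35),(472,65)]: print("whitebot front",P(b,0).round(),f(P(b,0)))
print("balance",P((245,245),0).round(),P((262,60),0).round(),P((238,130),60).round())
for q in [[(695,193),(733,186),(760,268),(719,278)],[(708,334),(747,342),(720,431),(681,420)]]: print("pk",[P(p,46).round().tolist() for p in q])
print("purple",P((250,372),60).round())
E
```

```text
st [587.4 -50.4] -0.0966 res [[1.6, -3.0], [-3.5, -5.4], [1.4, 4.0], [0.5, 4.4]]
deck [[101.2, 73.0], [102.6, -150.8], [17.3, -149.5], [17.0, 74.4]]
baycorners z20 [[[8.9, 84.6], [14.4, 18.4]], [[9.4, -1.4], [14.4, -64.9]], [[10.0, -86.7], [12.6, -150.3]]]
ball [678.  64. 102.] [ 79.5 122.6]
jar [757.  78.  44.] [156. 144.]
whitebot front [795.  53.   0.] [196.3 123.3]
whitebot front [812. 156.   0.] [203.6 227.2]
whitebot front [793. -69.   0.] [206.6   1.5]
balance [536. 175.   0.] [775. 186.   0.] [653. 194.  60.]
pk [[633.0, -334.0, 46.0], [646.0, -377.0, 46.0], [550.0, -408.0, 46.0], [533.0, -363.0, 46.0]]
pk [[467.0, -352.0, 46.0], [462.0, -395.0, 46.0], [359.0, -367.0, 46.0], [367.0, -325.0, 46.0]]
purple [370. 143.  60.]
```

```bash
python3 -c "
from h import *
goal([650,40,230],down(3.045))"
```

```text
goal [650  40 230] delta [-597.  -389.1    1.2] [-0.002 -0.    -0.253]
```

Request:
{"fn": "play_rows", "kwargs": {
  "deltas": [-597,-389,0,0,0,-0.253,1,-597,-389,0,0,0,-0.253,1,-597,-389,0,0,0,-0.253,1,-597,-389,0,0,0,-0.253,1,-597,-389,0,0,0,-0.253,1,-597,-389,0,0,0,-0.253,1,-597,-389,0,0,0,-0.253,1,-597,-389,0,0,0,-0.253,1,-597,-389,0,0,0,-0.253,1,-597,-389,0,0,0,-0.253,1]
}}

```text
clock: 1.35
eef_pos: [598.5, 109.0, 231.0]
tool_rot: [3.141, -0.001, 3.045]
force: [1.4, 0.7, -0.3]
width: 85.3
gripper_force: 0.0
```

```bash
python3 -c "
from h import *
s=read_state();print(s['clock'],s['eef_pos'],s['tool_rot'],s['qpos'])
goal([650,40,230],down(3.045))"
```

```text
1.35 [598.53666847 108.96808615 231.01110676] [ 3.14147585e+00 -5.29611124e-04  3.04491477e+00] [-0.21974628  0.56715077 -0.01004667  1.63899551  0.00635598  0.93594351
  1.24212639]
goal [650  40 230] delta [-57.9 -63.7   1. ] [ 0.    -0.001 -0.   ]
```

Request:
{"fn": "play_rows", "kwargs": {
  "deltas": [-58,-64,0,0,0,0,1,-58,-64,0,0,0,0,1,-58,-64,0,0,0,0,1]
}}

```text
clock: 1.72
eef_pos: [649.6, 38.5, 230.4]
tool_rot: [-3.14, -0.001, 3.04]
force: [0.1, 0.9, 0.2]
width: 85.5
gripper_force: 0.0
```

Run:
```python
from h import *
c=camera_info("wrist"); im=get_image("wrist"); np.save("c1.npy",c,allow_pickle=True)
cv2.imwrite("pics/w1.png",im[...,::-1]); print(read_state()['eef_pos'],np.round(c["T"],2).tolist(),c["fx"],proj("wrist",[678,64,102]),proj("wrist",[650,40,0]))
```

```text
[648.72349302  41.23256838 230.52564851] [[0.1, 0.94, 0.32, 566.37], [0.99, -0.1, -0.03, 47.63], [-0.0, 0.32, -0.95, 373.01], [0.0, 0.0, 0.0, 1.0]] 265.25094395653093 [276.43722631 211.12654816] [252.56292903 167.78700215]
```

View pics/w1.png

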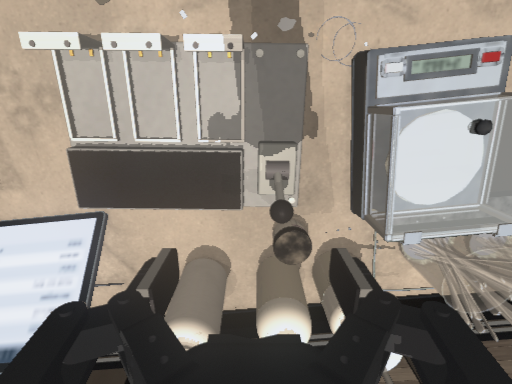

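The wrist view is clear: ball at (282,212), jar at (292,243), and the deck spanning about (68,150) to (242,208). All three bays are empty.

Run:
```python
from h import *
c=np.load("c1.npy",allow_pickle=True).item()
r=lambda u,v,z:ray("wrist",u,v,z,c)
print("ball",r(282,212,102).round(1),"jar",r(292,243,44).round(1))
im=cv2.imread("pics/w1.png");
dark=(im.max(2)<45).astype(np.uint8); dark[:140]=0; dark[212:]=0; dark[:,248:]=0;dark[:,:60]=0
cs=max(cv2.findContours(dark,0,1)[0],key=cv2.contourArea)
box=cv2.boxPoints(cv2.minAreaRect(cs)); ap=cv2.approxPolyDP(cs,6,True)[:,0]
print(ap.tolist()); D=np.array([r(*p,30) for p in ap]); print(D.round(1).tolist())
for u in [(72,117),(133,180),(197,242)]: print("bay far wall",[r(x,140,18).round(1)[:2].tolist() for x in u])
```

```text
ball [680.7  67.  102. ] jar [753.2  81.9  44. ]Traceback (most recent call last):
  File "<stdin>", line 7, in <module>
ValueError: max() iterable argument is empty
```

Run:
```python
from h import *
goal([681,67,130],down(3.045)); goal([681,67,84],down(3.045))
c=np.load("c1.npy",allow_pickle=True).item()
r=lambda u,v,z:ray("wrist",u,v,z,c).round(1)[:2].tolist()
print("deck",[r(*p,30) for p in [(68,150),(242,148),(242,208),(78,209)]])
for u in [(72,117),(133,180),(197,242)]: print("bay far wall",[r(x,140,18) for x in u])
print("lip near top edge",[r(x,y,64) for x,y in [(20,33),(79,33),(102,34),(161,34),(184,35),(242,37)]])
print("plate left", r(310,43,10), r(297,206,10))
```

```text
goal [681  67 130] delta [-29.8  28.8 100.5] [ 0.    -0.002 -0.001]
goal [681  67  84] delta [-29.9  28.8 146.5] [ 0.    -0.002 -0.001]
deck [[596.7, -197.0], [617.0, 26.9], [699.4, 17.3], [677.8, -209.9]]
bay far wall [[585.5, -195.9], [591.6, -136.8]]
bay far wall [[593.7, -115.8], [600.0, -54.0]]
bay far wall [[602.3, -31.7], [608.3, 27.4]]
lip near top edge [[473.2, -182.5], [479.3, -122.7], [482.6, -99.6], [488.7, -39.8], [492.0, -16.6], [499.8, 42.1]]
plate left [502.8, 122.1] [712.2, 96.1]
```

Request:
{"fn": "play_rows", "kwargs": {
  "deltas": [-30,29,60,0,0,0,1,-30,29,60,0,0,0,1,-30,29,100,0,0,0,1,-30,29,146,0,0,0,1,-30,29,146,0,0,0,1,-30,29,146,0,0,0,0,-30,29,146,0,0,0,0,-30,29,146,0,0,0,0,-30,29,146,0,0,0,0,-30,29,146,0,0,0,0]
}}

```text
clock: 3.02
eef_pos: [683.8, 64.7, 87.3]
tool_rot: [-3.139, 0.004, 3.044]
force: [0.1, -4.3, 6.4]
width: 22.9
gripper_force: 58.4
```

Run:
```python
from h import *
s=read_state();print(s['eef_pos'],s['tool_rot'],s['width'])
```

```text
[683.78316779  64.67750517  87.2707814 ] [-3.13929114  0.00428009  3.04356239] 22.893670517935217
```

Request:
{"fn": "play_rows", "kwargs": {
  "deltas": [10,0,-3,0,0,0,0,20,0,-6,0,0,0,0,30,0,-7,0,0,0,0,40,0,-7,0,0,0,0,50,0,-5,0,0,0,0,60,0,-2,0,0,0,0,68,0,1,0,0,0,0,74,0,2,0,0,0,0,74,0,2,0,0,0,0]
}}

```text
clock: 4.15
eef_pos: [607.8, 74.6, 83.1]
tool_rot: [-3.142, -0.001, 3.045]
force: [0.2, 0.2, -1.1]
width: 0.3
gripper_force: 0.0
```

Run:
```python
from h import *
a=get_image("wrist"); b=get_image("side")
a=cv2.resize(a[60:260,200:360],None,fx=2.4,fy=2.4); b=cv2.resize(b[170:260,180:280],None,fx=4,fy=4)
h=max(a.shape[0],b.shape[0]); o=np.zeros((h,a.shape[1]+b.shape[1],3),np.uint8); o[:a.shape[0],:a.shape[1]]=a;o[:b.shape[0],a.shape[1]:]=b
cv2.imwrite("pics/l1.png",o[...,::-1]); print(o.shape)
```

```text
(480, 784, 3)
```

View pics/l1.png

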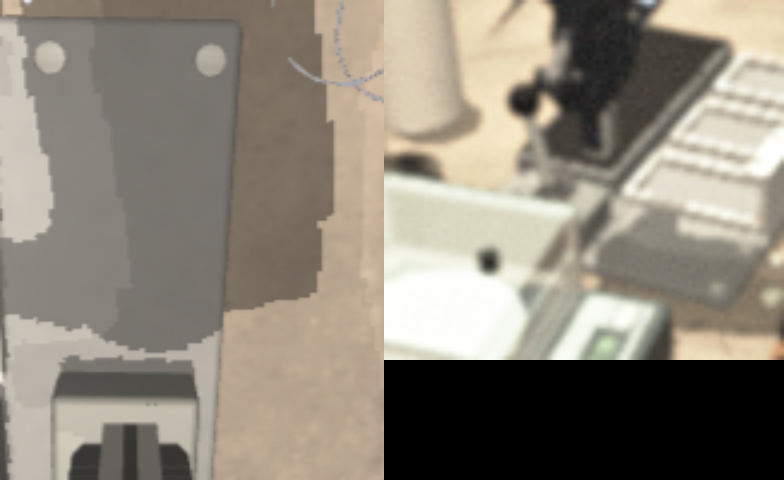

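The slip left the lever still on: the side crop shows the ball at (522,98), which is where it began. The fingers came off on the near side. I'll pull it with shut fingers placed behind the ball.

Request:
{"fn": "play_rows", "kwargs": {
  "deltas": [0,1,-62,0,0,0,0,0,1,-62,0,0,0,0,-60,1,-62,0,0,0,0,-110,1,-62,0,0,0,0,-110,1,-62,0,0,0,0,-110,1,-30,0,0,0,0,-110,1,0,0,0,0,0,-110,1,0,0,0,0,0]
}}

```text
clock: 5.25
eef_pos: [714.5, 64.8, 80.2]
tool_rot: [-3.14, -0.007, 3.045]
force: [-0.2, 0.1, -0.3]
width: -0.1
gripper_force: 0.0
```

Request:
{"fn": "play_rows", "kwargs": {
  "deltas": [12,0,0,0,0,0,0,24,0,0,0,0,0,0,36,0,0,0,0,0,0,48,0,0,0,0,0,0,58,0,0,0,0,0,0,68,0,0,0,0,0,0,74,0,0,0,0,0,0,74,0,0,0,0,0,0]
}}

```text
clock: 6.25
eef_pos: [643.5, 72.0, 83.1]
tool_rot: [-3.141, -0.001, 3.045]
force: [0.5, -0.2, 0.2]
width: 0.1
gripper_force: 0.0
```

Request:
{"fn": "play_rows", "kwargs": {
  "deltas": [4,0,0,0,0,0,0,8,0,0,0,0,0,0,8,0,0,0,0,0,0]
}}

```text
clock: 6.62
eef_pos: [636.3, 72.7, 83.4]
tool_rot: [3.142, 0.0, 3.045]
force: [-0.2, 0.3, -0.2]
width: 0.2
gripper_force: 0.5
```

Run:
```python
from h import *
a=get_image("wrist"); b=get_image("side")
a=cv2.resize(a[60:260,200:360],None,fx=2.4,fy=2.4); b=cv2.resize(b[170:260,180:280],None,fx=4,fy=4)
o=np.zeros((480,784,3),np.uint8); o[:a.shape[0],:a.shape[1]]=a;o[:b.shape[0],a.shape[1]:]=b
cv2.imwrite("pics/l2.png",o[...,::-1]); print(read_state()['force'])
```

```text
[ 0.65293043 -0.58656514 -0.72261722]
```

View pics/l2.png

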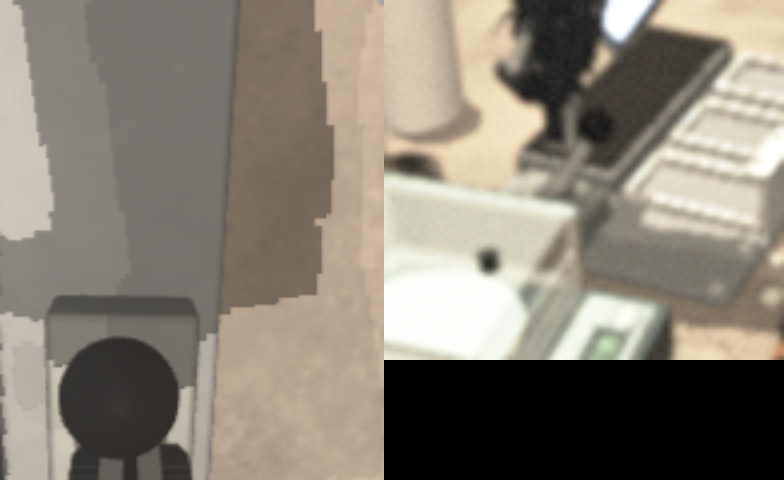

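The lever now leans toward the robot, with the ball at wrist pixel (250,226). I push on until it meets the stop.

Request:
{"fn": "play_rows", "kwargs": {
  "deltas": [4,0,0,0,0,0,0,8,0,0,0,0,0,0,12,0,0,0,0,0,0,12,0,0,0,0,0,0]
}}

```text
clock: 7.22
eef_pos: [634.9, 73.5, 85.5]
tool_rot: [3.138, 0.022, 3.044]
force: [19.5, -0.5, -8.5]
width: -0.2
gripper_force: 9.5
```

The stop is reached (19.5 N), so the lever is off. Now the packs, starting with the one at (590,-371).

Request:
{"fn": "play_rows", "kwargs": {
  "deltas": [-5,0,0,0,0,0,0,-10,0,-60,0,0,0,0.2,-10,0,-115,0,0,0,0.6,-10,0,-115,0,0,0,1,-10,0,-115,0,0,0,1]
}}

```text
clock: 7.85
eef_pos: [633.2, 73.0, 197.9]
tool_rot: [-3.141, -0.002, 3.045]
force: [-0.2, -0.4, -0.6]
width: 70.7
gripper_force: 0.0
```

Run:
```python
from h import *
im=get_image("top"); cv2.imwrite("pics/t1.png",im[...,::-1])
i=im[160:290,330:420].astype(int); m=((i.min(2)>150)&(i.max(2)-i.min(2)<60)).astype(np.uint8)
for z in cv2.findContours(m,0,1)[0]:
    if 100<cv2.contourArea(z)<900:
        (x,y),s,a=cv2.minAreaRect(z); print(round(x+330),round(y+160),np.round(s,1),round(a), ray("top",x+330,y+160,46).round(1))
goal([585,-371,200],down(3.439))
```

```text
goal [ 585 -371  200] delta [   4.7 -446.4   -2.7] [-0.    -0.003 -0.394]
```

Request:
{"fn": "play_rows", "kwargs": {
  "deltas": [5,-446,-3,0,0,-0.394,1,5,-446,-3,0,0,-0.394,1,5,-446,-3,0,0,-0.394,1,5,-446,-3,0,0,-0.394,1,5,-446,-3,0,0,-0.394,1,5,-446,-3,0,0,-0.394,1,5,-446,-3,0,0,-0.394,1,5,-446,-3,0,0,-0.394,1,5,-446,-3,0,0,-0.394,1]
}}

```text
clock: 9.02
eef_pos: [585.0, -370.3, 199.2]
tool_rot: [3.138, -0.002, -2.846]
force: [0.9, 0.6, 0.0]
width: 85.4
gripper_force: 0.0
```

Run:
```python
from h import *
c=camera_info("wrist"); im=get_image("wrist"); np.save("c2.npy",c,allow_pickle=True)
cv2.imwrite("pics/w2.png",im[...,::-1]); print(read_state()['eef_pos'])
```

```text
[ 585.92144903 -368.52378939  199.66068714]
```

View pics/w2.png

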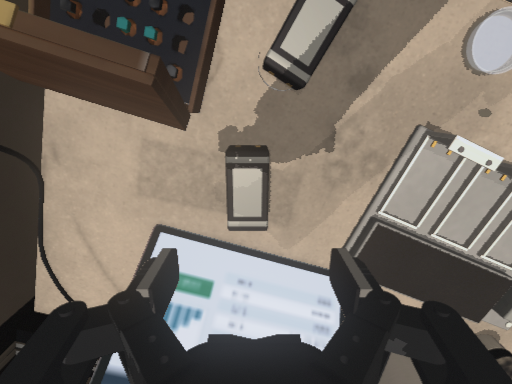

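Wrist view: the pack is at (248,190), its far edge at row 230 and near edge at about row 150, its sides at u=226 and 270. The laptop begins just beyond its far end.

Run:
```python
from h import *
c=np.load("c2.npy",allow_pickle=True).item()
r=lambda u,v,z=46:ray("wrist",u,v,z,c)
f=(r(227,229)+r(269,229))/2; n=(r(226,152)+r(270,152))/2; g=(r(226,147,0)+r(270,147,0))/2
print(f.round(1),n.round(1),g.round(1),np.linalg.norm(f-n)); a=np.arctan2(*(f-n)[1::-1]); print(a)
ctr=f-50*np.array([np.cos(a),np.sin(a),0]); print("ctr",ctr.round(1), "width",np.linalg.norm(r(269,200)-r(227,200)))
for z in (100,8): goal([ctr[0],ctr[1],z],down(np.pi+a))
l=[r(160,227,0),r(350,280,0)]; print("laptop",np.round(l,0).tolist())
```

```text
[ 644.9 -358.4   46. ] [ 554.  -385.4   46. ] [ 555.4 -385.8    0. ] 94.84716323299591
0.2879060751404772
ctr [ 597.  -372.6   46. ] width 49.7730726266566
goal [ 597.  -372.6  100. ] delta [-9.5 -7.5 99.6] [ 0.003 -0.001  0.01 ]
goal [ 597.  -372.6    8. ] delta [ -9.6  -7.8 191.6] [ 0.003 -0.001  0.01 ]
laptop [[700.0, -473.0, 0.0], [704.0, -179.0, 0.0]]
```

Request:
{"fn": "play_rows", "kwargs": {
  "deltas": [-12,-8,60,0,0,0.01,1,-12,-8,120,0,0,0.01,1,-12,-8,160,0,0,0.01,1,-12,-8,190,0,0,0.01,1,-12,-8,190,0,0,0.01,1,-12,-8,190,0,0,0.01,0,-12,-8,190,0,0,0.01,0,-12,-8,190,0,0,0.01,0,-12,-8,190,0,0,0.01,0]
}}

```text
clock: 10.2
eef_pos: [601.5, -374.9, 13.6]
tool_rot: [-3.14, 0.003, -2.854]
force: [-0.8, 1.5, 7.2]
width: 49.3
gripper_force: 64.7
```

```bash
cat >> h.py <<'E'
TH=-0.102; BAY={1:np.array([532.5,-160.5]),2:np.array([541.,-78.]),3:np.array([549.5,5.5])}
ex=np.array([np.cos(TH),np.sin(TH)]); ey=np.array([-np.sin(TH),np.cos(TH)])
def bay(k,nbx,nbz,th,e=0,h=13.6,dy=0):
    X=nbx+(50+e)*np.cos(th)-h*np.sin(th); Z=nbz+(50+e)*np.sin(th)+h*np.cos(th)
    p=BAY[k]+X*ex+dy*ey; goal([p[0],p[1],Z+10],down(np.pi+TH,th))
E
python3 -c "
from h import *
bay(1,-25,110,0)"
```

```text
goal [ 557.4 -163.   133.6] delta [ -18.1  215.4 -120.4] [-0.001  0.003  0.389]
```

Lift, then carry the pack over bay 1 level for a look.

Request:
{"fn": "play_rows", "kwargs": {
  "deltas": [0,0,-60,0,0,0,0,0,0,-120,0,0,0,0,-18,60,-120,0,0,0.389,0,-18,115,-120,0,0,0.389,0,-18,170,-120,0,0,0.389,0,-18,215,-120,0,0,0.389,0,-18,215,-120,0,0,0.389,0,-18,215,-120,0,0,0.389,0]
}}

```text
clock: 11.2
eef_pos: [556.6, -164.0, 131.7]
tool_rot: [-3.141, 0.001, 3.04]
force: [-0.5, -1.1, -3.0]
width: 49.0
gripper_force: 64.2
```

Run:
```python
from h import *
c=camera_info("wrist"); s=read_state(); im=get_image("wrist"); np.save("c3.npy",c,allow_pickle=True); np.save("s3.npy",s,allow_pickle=True)
cv2.imwrite("pics/w3.png",im[...,::-1]); print(s['eef_pos'],s['tool_rot'],s['width'],s['force'])
```

```text
[ 556.62644578 -163.9833945   131.71136016] [-3.14070448e+00  9.45456009e-04  3.03981961e+00] 48.957756492873756 [-0.5081391  -1.08913367 -2.95760105]
```

View pics/w3.png

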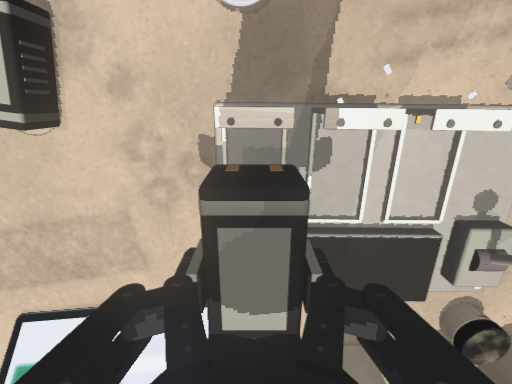

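Run:
```python
from h import *
c=np.load("c3.npy",allow_pickle=True).item(); s=np.load("s3.npy",allow_pickle=True).item()
r=lambda u,v,z:ray("wrist",u,v,z,c)
st=lambda p:(np.array([(p[:2]-BAY[1])@ex,(p[:2]-BAY[1])@ey])).round(1)
print("tcp",st(s['eef_pos']))
zb=s['eef_pos'][2]-13.6
for u,v,z in [(210,165,zb),(298,165,zb),(200,192,zb+46),(308,192,zb+46),(216,108,64),(295,110,64),(216,127,64),(295,128,64),(226,150,20),(283,150,20),(311,220,18),(362,220,18),(388,220,18),(440,220,18)]: print(u,v,st(r(u,v,z)))
im=cv2.imread("pics/w3.png"); print(im[112,205:305:1].max(1).tolist())
```

```text
tcp [24.4 -1. ]
210 165 [-25.4 -26.7]
298 165 [-25.4  25.9]
200 192 [-23.5 -24. ]
308 192 [-23.5  23.2]
216 108 [-57.1 -29. ]
295 110 [-55.7  30.6]
216 127 [-43.2 -29.6]
295 128 [-42.5  31.2]
226 150 [-18.4 -27.2]
283 150 [-18.4  27.4]
311 220 [55.6 59.7]
362 220 [ 55.6 113.5]
388 220 [ 55.7 140.9]
440 220 [ 55.7 195.7]
[206, 205, 203, 201, 200, 201, 202, 199, 175, 214, 241, 245, 245, 245, 244, 221, 209, 208, 208, 208, 208, 208, 208, 208, 208, 207, 207, 207, 207, 207, 207, 208, 207, 207, 208, 207, 208, 208, 208, 208, 208, 208, 208, 208, 208, 208, 208, 208, 207, 207, 207, 207, 207, 207, 207, 208, 207, 207, 208, 208, 208, 208, 208, 208, 208, 209, 209, 208, 209, 210, 210, 209, 208, 209, 209, 209, 209, 209, 210, 211, 211, 214, 215, 215, 215, 215, 215, 218, 214, 158, 130, 130, 130, 131, 131, 121, 116, 116, 116, 115]
```

Lip edges are where I predicted (-57 and -43), and the pack is centred within 1 mm. I tilt it and come down.

```bash
python3 -c "
from h import *
bay(1,-28,50,0.25,-1)
bay(1,-28,15,0.25,-1)"
```

```text
goal [ 548.5 -162.1   85.3] delta [ 8.4  1.8 46.3] [-0.001 -0.249 -0.001]
goal [ 548.5 -162.1   50.3] delta [ 8.4  1.9 81.3] [-0.001 -0.249 -0.001]
```

Request:
{"fn": "play_rows", "kwargs": {
  "deltas": [8,2,10,0,-0.125,0,0,8,2,20,0,-0.249,0,0,8,2,46,0,-0.249,0,0,8,2,65,0,-0.249,0,0,8,2,81,0,-0.249,0,0,8,2,81,0,-0.249,0,0,8,2,81,0,-0.249,0,0]
}}

```text
clock: 12.12
eef_pos: [547.8, -162.6, 49.1]
tool_rot: [-3.141, 0.247, 3.037]
force: [0.4, -0.1, -1.5]
width: 49.2
gripper_force: 64.0
```

```bash
python3 -c "
from h import *
bay(1,-28,6,0.25,-1)
bay(1,-28,2,0.25,-1)
bay(1,-39,2,0.25,-1)"
```

```text
goal [ 548.5 -162.1   41.3] delta [1.2 0.5 7.7] [-0.001 -0.003 -0.002]
goal [ 548.5 -162.1   37.3] delta [ 2.2  0.5 11.6] [-0.001 -0.003 -0.002]
goal [ 537.6 -161.    37.3] delta [12.9  0.5  8.9] [-0.001 -0.003 -0.002]
```

Request:
{"fn": "play_rows", "kwargs": {
  "deltas": [1,0,5,0,0,0,0,1,0,8,0,0,0,0,2,0,11.5,0,0,0,0,2,0,11.5,0,0,0,0]
}}

```text
clock: 12.62
eef_pos: [549.5, -162.0, 38.7]
tool_rot: [-3.14, 0.249, 3.039]
force: [-0.2, -2.3, -3.9]
width: 49.5
gripper_force: 64.0
```

```bash
python3 -c "
from h import *
bay(1,-39,2,0.25,-1)
bay(1,-44,2,0.17,-1)
bay(1,-48,1,0.1,-1)
bay(1,-50,1,0.04,-1)
bay(1,-50,0.5,0,-1)"
```

```text
goal [ 537.6 -161.    37.3] delta [11.9 -0.3 -1.6] [-0.002 -0.001 -0.   ]
goal [ 534.5 -160.7   33.7] delta [15.8 -0.3  1.1] [-0.002  0.079 -0.   ]
goal [ 531.9 -160.4   29.4] delta [19.4 -0.3  4.6] [-0.002  0.149 -0.001]
goal [ 530.9 -160.3   26.5] delta [21.1 -0.3  7.1] [-0.002  0.209 -0.001]
goal [ 531.5 -160.4   24.1] delta [21.1 -0.3  9.7] [-0.002  0.249 -0.001]
```

Request:
{"fn": "play_rows", "kwargs": {
  "deltas": [6,0,-1,0,0,0,0,12,0,-1.5,0,0,0,0,16,0,1,0,0.079,0,0,19.5,0,4.5,0,0.149,0,0,19.5,0,4.5,0,0.149,0,0]
}}

```text
clock: 13.25
eef_pos: [534.3, -160.5, 30.0]
tool_rot: [3.141, 0.103, 3.036]
force: [0.2, -3.5, -1.9]
width: 49.1
gripper_force: 66.9
```

```bash
python3 -c "
from h import *
bay(1,-50,1,0.04,-1)
bay(1,-50,0.5,0,-1)"
```

```text
goal [ 530.9 -160.3   26.5] delta [ 3.8 -0.2  3.1] [-0.     0.063 -0.003]
goal [ 531.5 -160.4   24.1] delta [ 3.4 -0.2  5.6] [-0.     0.103 -0.003]
```

Request:
{"fn": "play_rows", "kwargs": {
  "deltas": [3,0,1,0,0.02,0,0,4,0,3,0,0.063,0,0,4,0,6,0,0.103,0,0,4,0,6,0,0.103,0,0]
}}

```text
clock: 13.75
eef_pos: [530.0, -160.2, 23.7]
tool_rot: [-3.139, -0.0, 3.038]
force: [3.0, -5.1, -0.7]
width: 49.1
gripper_force: 67.0
```

Flat on the floor (TCP at 23.7). I release and go to pack 2.

Request:
{"fn": "play_rows", "kwargs": {
  "deltas": [0,0,0,0,0,0,0.75,0,0,0,0,0,0,0.75,0,0,0,0,0,0,0.75,0,0,-60,0,0,0,0.75,0,0,-120,0,0,0,0.75,0,0,-160,0,0,0,1,0,0,-160,0,0,0,1]
}}

```text
clock: 14.62
eef_pos: [530.9, -158.2, 186.2]
tool_rot: [-3.141, 0.003, 3.04]
force: [-0.4, 0.3, -0.4]
width: 85.4
gripper_force: 0.0
```

```bash
python3 -c "
from h import *
goal([410,-360,200],down(2.877))"
```

```text
goal [ 410 -360  200] delta [  99.8 -213.   -13.9] [-0.001  0.003  0.163]
```

Request:
{"fn": "play_rows", "kwargs": {
  "deltas": [100,-213,-14,0,0,0.163,1,100,-213,-14,0,0,0.163,1,100,-213,-14,0,0,0.163,1,100,-213,-14,0,0,0.163,1,100,-213,-14,0,0,0.163,1,100,-213,-14,0,0,0.163,1]
}}

```text
clock: 15.38
eef_pos: [407.7, -359.1, 196.5]
tool_rot: [3.14, -0.004, 2.877]
force: [-0.4, 1.6, 0.1]
width: 85.5
gripper_force: 0.0
```

Run:
```python
from h import *
c=camera_info("wrist"); im=get_image("wrist"); np.save("c4.npy",c,allow_pickle=True)
t=get_image("top"); o=np.zeros((384,800,3),np.uint8); o[:,:512]=im; o[:,512:]=cv2.resize(t[140:284,230:338],(288,384))
cv2.imwrite("pics/w4.png",o[...,::-1]); print(read_state()['eef_pos'])
```

```text
[ 408.62777249 -358.40429347  197.0385994 ]
```

View pics/w4.png

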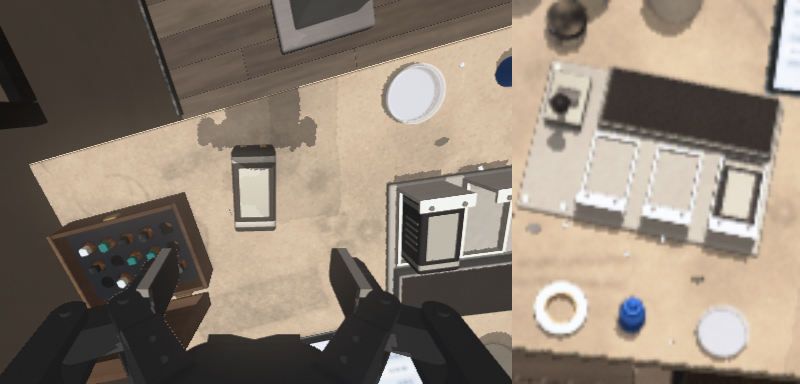

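Top inset: pack 1 lies in bay 1. Wrist view: pack 2 is at (254,190) with its sides at u≈233 and 275, and a wooden box to its left with an edge at about (210,275).

Run:
```python
from h import *
c=np.load("c4.npy",allow_pickle=True).item()
r=lambda u,v,z=46:ray("wrist",u,v,z,c)
f=(r(235,229)+r(275,229))/2; n=(r(232,152)+r(276,152))/2; g=(r(233,147,0)+r(274,147,0))/2
a=np.arctan2(*(f-n)[1::-1]); print(f.round(),n.round(),g.round(),a)
u=np.array([np.cos(a),np.sin(a),0]); c1=f-50*u; c2=g+50*u; ctr=(c1+c2)/2; print("ctr",c1.round(1),c2.round(1))
print("box",r(212,275,60).round(),r(185,195,50).round(),r(212,275,10).round(), ray("top",402,222,60).round(), ray("top",401,262,40).round())
goal([ctr[0],ctr[1],12],down(np.pi+a))
```

```text
[ 465. -372.   46.] [ 374. -349.   46.] [ 375. -350.    0.] -0.2516985820483078
ctr [ 416.6 -360.    46. ] [ 423.5 -362.4    0. ]
box [ 505. -438.   60.] [ 400. -438.   50.] [ 537. -457.   10.] [ 522. -450.   60.] [ 391. -452.   40.]
goal [ 420.  -361.2   12. ] delta [-1.23e+01  1.00e-01  1.85e+02] [ 0.001 -0.003 -0.01 ]
```

Request:
{"fn": "play_rows", "kwargs": {
  "deltas": [-12,0,60,0,0,-0.01,1,-12,0,120,0,0,-0.01,1,-12,0,160,0,0,-0.01,1,-12,0,187,0,0,-0.01,1,-12,0,187,0,0,-0.01,1,-12,0,187,0,0,-0.01,0,-12,0,187,0,0,-0.01,0,-12,0,187,0,0,-0.01,0,-12,0,187,0,0,-0.01,0]
}}

```text
clock: 16.6
eef_pos: [420.1, -363.5, 12.1]
tool_rot: [-3.141, -0.0, 2.887]
force: [-0.2, 1.5, 5.8]
width: 49.3
gripper_force: 63.8
```

```bash
python3 -c "
from h import *
print(read_state()['eef_pos'])
bay(2,-25,125,0)"
```

```text
[ 420.05951323 -363.52394149   12.06298887]
goal [565.9 -80.5 148.6] delta [ -69.9  310.4 -136.9] [-0.001 -0.    -0.152]
```

Request:
{"fn": "play_rows", "kwargs": {
  "deltas": [0,0,-60,0,0,0,0,0,0,-120,0,0,0,0,-20,60,-137,0,0,-0.152,0,-35,120,-137,0,0,-0.152,0,-50,180,-137,0,0,-0.152,0,-65,240,-137,0,0,-0.152,0,-70,295,-137,0,0,-0.152,0,-70,310,-137,0,0,-0.152,0,-70,310,-137,0,0,-0.152,0]
}}

```text
clock: 17.73
eef_pos: [564.8, -80.2, 147.2]
tool_rot: [-3.141, -0.003, 3.041]
force: [0.3, -1.6, -3.8]
width: 49.8
gripper_force: 65.0
```

Run:
```python
from h import *
c=camera_info("wrist"); s=read_state(); im=get_image("wrist"); np.save("c5.npy",c,allow_pickle=True); np.save("s5.npy",s,allow_pickle=True)
cv2.imwrite("pics/w5.png",im[...,::-1]); print(s['eef_pos'],s['tool_rot'],s['width'],s['force'])
```

```text
[564.80248129 -80.22870153 147.19636899] [-3.14114122 -0.00340465  3.04121174] 49.84834907759963 [ 0.30631799 -1.62723512 -3.7992387 ]
```

View pics/w5.png

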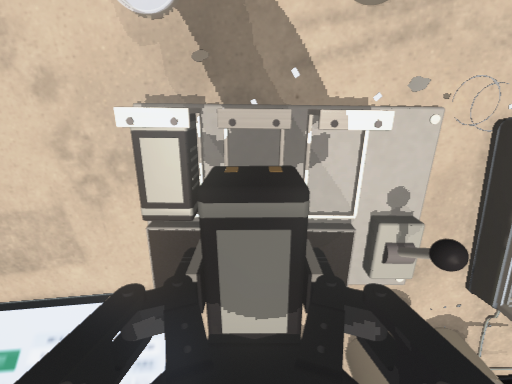

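Run:
```python
from h import *
c=np.load("c5.npy",allow_pickle=True).item(); s=np.load("s5.npy",allow_pickle=True).item()
r=lambda u,v,z:ray("wrist",u,v,z,c)
st=lambda p:(np.array([(p[:2]-BAY[2])@ex,(p[:2]-BAY[2])@ey])).round(1)
print("tcp",st(s['eef_pos']),"ball",r(449,255,102).round(1))
zb=s['eef_pos'][2]-12.1
for u,v,z in [(210,166,zb),(298,166,zb),(200,192,zb+46),(308,192,zb+46),(217,108,64),(292,110,64),(217,127,64),(292,128,64),(225,150,20),(284,150,20)]: print(u,v,st(r(u,v,z)))
bay(2,-28,50,0.25,-0.5,12.1)
bay(2,-28,15,0.25,-0.5,12.1)
```

```text
tcp [23.9  0.2] ball [611.8  74.4 102. ]
210 166 [-25.5 -25.4]
298 166 [-25.6  26.9]
200 192 [-24.2 -22.6]
308 192 [-24.2  24.1]
217 108 [-57.7 -29.1]
292 110 [-56.2  31.6]
217 127 [-42.8 -29.8]
292 128 [-42.   32.3]
225 150 [-16.8 -28.6]
284 150 [-16.9  31.4]
goal [557.9 -79.7  84. ] delta [ 6.4  2.1 63. ] [-0.002 -0.254 -0.001]
goal [557.9 -79.7  49. ] delta [ 6.3  2.1 98. ] [-0.002 -0.254 -0.001]
```

Run:
```python
from h import *
print(read_state()['eef_pos'],read_state()['qd'].round(3))
bay(2,-28,15,0.25,-0.5,12.1,0.6)
```

```text
[564.34408905 -82.36502971 146.90065605] [ 0.033  0.002  0.022 -0.     0.006  0.003  0.   ]
goal [557.9 -79.1  49. ] delta [ 6.3  2.7 98. ] [-0.002 -0.254 -0.001]
```

Request:
{"fn": "play_rows", "kwargs": {
  "deltas": [6,2,20,0,-0.125,0,0,6,2,40,0,-0.254,0,0,6,2,70,0,-0.254,0,0,6,2,92,0,-0.254,0,0,6,2,92,0,-0.254,0,0,6,2,92,0,-0.254,0,0,6,2,92,0,-0.254,0,0,6,2,92,0,-0.254,0,0,6,2,92,0,-0.254,0,0]
}}

```text
clock: 18.9
eef_pos: [559.3, -78.6, 55.5]
tool_rot: [-3.142, 0.252, 3.039]
force: [0.3, -0.3, -3.4]
width: 49.4
gripper_force: 64.8
```

Run:
```python
from h import *
s=read_state();print(s['eef_pos'],s['qd'].round(3),s['force'])
for x,z,t in [(-28,2,.25),(-39,2,.25),(-44,2,.17),(-48,1,.1)]: bay(2,x,z,t,-0.5,12.1,0.6)
```

```text
[559.29842214 -78.58016231  55.47009013] [-0.005  0.005  0.005  0.001  0.003 -0.002 -0.002] [ 0.29103514 -0.33320303 -3.43475096]
goal [557.9 -79.1  36. ] delta [ 6.1 -0.7 18.6] [-0.     0.002 -0.001]
goal [547. -78.  36.] delta [16.8 -0.7 15.8] [-0.     0.002 -0.001]
goal [543.8 -77.7  32.3] delta [20.8 -0.7 18.6] [-0.     0.082 -0.001]
goal [541.1 -77.4  28. ] delta [24.5 -0.7 22.1] [-0.     0.152 -0.001]
```

Request:
{"fn": "play_rows", "kwargs": {
  "deltas": [3,-0.5,9,0,0,0,0,5,-0.5,14,0,0,0,0,6,-0.5,18.5,0,0,0,0,6,-0.5,18.5,0,0,0,0,6,-0.5,18.5,0,0,0,0]
}}

```text
clock: 19.52
eef_pos: [558.0, -78.7, 35.8]
tool_rot: [3.141, 0.251, 3.039]
force: [0.7, -0.1, -3.6]
width: 49.3
gripper_force: 65.0
```

Run:
```python
from h import *
s=read_state();print(s['eef_pos'],s['force'])
for x,z,t in [(-39,2,.25),(-44,2,.17),(-48,1,.1),(-50,1,.04),(-50,.5,0)]: bay(2,x,z,t,-0.5,12.1,0.6)
```

```text
[557.95672263 -78.70016969  35.82706408] [ 0.68917888 -0.11177091 -3.63360854]
goal [547. -78.  36.] delta [10.6 -0.4 -2.9] [-0.     0.001 -0.001]
goal [543.8 -77.7  32.3] delta [14.6 -0.4 -0.1] [-0.     0.081 -0.001]
goal [541.1 -77.4  28. ] delta [18.3 -0.4  3.4] [-0.     0.151 -0.001]
goal [540.  -77.3  25.1] delta [20.1 -0.4  6. ] [-0.     0.211 -0.001]
goal [540.6 -77.4  22.6] delta [20.2 -0.4  8.5] [-0.     0.251 -0.001]
```

No contact on the way in, so the full rock-in can go in one call.

Request:
{"fn": "play_rows", "kwargs": {
  "deltas": [5,0,-1.4,0,0,0,0,10.5,0,-2.9,0,0,0,0,14.5,0,0,0,0.08,0,0,18.3,0,3.4,0,0.15,0,0,18.8,0,3.8,0,0.16,0,0,20,0,6,0,0.21,0,0,20,0,8.5,0,0.251,0,0,20,0,8.5,0,0.251,0,0]
}}

```text
clock: 20.52
eef_pos: [541.6, -77.7, 22.4]
tool_rot: [3.141, 0.001, 3.037]
force: [0.4, -0.2, -3.2]
width: 49.2
gripper_force: 65.3
```

Request:
{"fn": "play_rows", "kwargs": {
  "deltas": [0,0,1,0,0,0,0,0,0,1,0,0,0,0.75,0,0,1,0,0,0,0.75,0,0,0,0,0,0,0.75,0,0,-60,0,0,0,0.75,0,0,-120,0,0,0,1,0,0,-180,0,0,0,1,0,0,-200,0,0,0,1,0,0,-200,0,0,0,1]
}}

```text
clock: 21.65
eef_pos: [541.5, -76.9, 224.1]
tool_rot: [-3.141, 0.004, 3.039]
force: [-0.0, -0.2, -0.2]
width: 85.2
gripper_force: 0.0
```

Run:
```python
from h import *
c=camera_info("wrist"); im=get_image("wrist"); cv2.imwrite("pics/w6.png",im[...,::-1]); np.save("c6.npy",c,allow_pickle=True)
goal([430,277,225],down(3.04))
```

```text
goal [430 277 225] delta [146.3 340.9  -2.8] [-0.001  0.001 -0.001]
```

Request:
{"fn": "play_rows", "kwargs": {
  "deltas": [146,341,-3,0,0,0,1,146,341,-3,0,0,0,1,146,341,-3,0,0,0,1,146,341,-3,0,0,0,1,146,341,-3,0,0,0,1,146,341,-3,0,0,0,1,146,341,-3,0,0,0,1,146,341,-3,0,0,0,1]
}}

```text
clock: 22.7
eef_pos: [429.8, 276.1, 224.0]
tool_rot: [-3.139, -0.002, 3.04]
force: [-0.2, -0.9, -0.9]
width: 85.7
gripper_force: 0.0
```

Run:
```python
from h import *
c=camera_info("wrist"); im=get_image("wrist"); np.save("c7.npy",c,allow_pickle=True)
a=cv2.imread("pics/w6.png"); o=np.zeros((384,800,3),np.uint8); o[:,:512]=im[...,::-1]; o[:215,512:]=cv2.resize(a,(288,216))[:215]; cv2.imwrite("pics/w7.png",o); cv2.imwrite("pics/w7r.png",im[...,::-1])
print(read_state()['eef_pos'])
```

```text
[430.38649674 275.37991401 224.1122155 ]
```

View pics/w7.png

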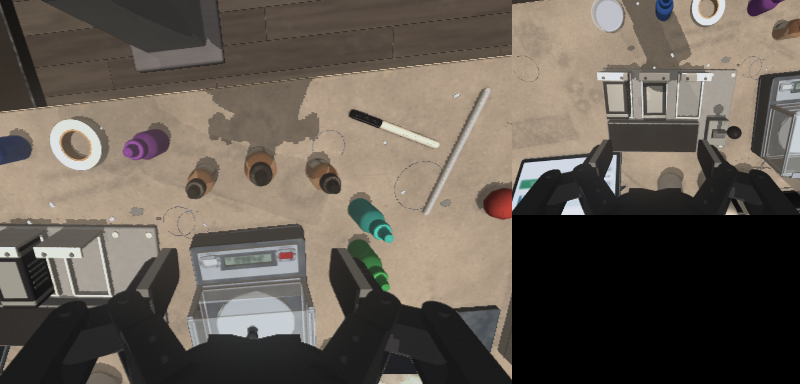

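The inset shows both packs lying in bays 1 and 2. The amber teat tips are at (331,186), (261,176) and (194,191). The turquoise and green bottles at (370,220) and (368,265) stay.

Run:
```python
from h import *
c=np.load("c7.npy",allow_pickle=True).item()
for n,t,h in [("A",(331,185),92),("B",(261,175),110),("C",(194,190),92)]: print(n,ray("wrist",*t,h,c).round(1),ray("wrist",*t,h+4,c).round(1))
im=cv2.imread("pics/w7r.png"); hsv=cv2.cvtColor(im,cv2.COLOR_BGR2HSV)
m=cv2.inRange(hsv,(6,90,60),(18,255,220)); m[:140]=0;m[210:]=0;m[:,:180]=0;m[:,350:]=0
m=cv2.morphologyEx(m,cv2.MORPH_OPEN,np.ones((3,3)))
for z in cv2.findContours(m,0,1)[0]:
    if cv2.contourArea(z)>60:
        (x,y),s,a=cv2.minAreaRect(z); print("amber",round(x),round(y),np.round(s),cv2.boundingRect(z),ray("wrist",x,y,38,c).round(1))
print("green/turq",ray("wrist",370,220,70,c).round(),ray("wrist",375,280,90,c).round(),"purple",ray("wrist",145,145,40,c).round(),"balance front",ray("wrist",195,245,30,c).round(),ray("wrist",300,235,30,c).round())
```

```text
A [436.2 359.4  92. ] [434.9 358.3  96. ]
B [412.8 285.4 110. ] [411.7 285.4 114. ]
C [426.7 211.4  92. ] [425.5 212.4  96. ]
amber 202 179 [25. 17.] (188, 170, 25, 22) [428.6 209.5  38. ]
amber 321 174 [19. 25.] (312, 164, 24, 25) [437.4 361.1  38. ]
amber 260 164 [24. 31.] (245, 152, 31, 26) [417.1 284.9  38. ]
green/turq [493. 412.  70.] [565. 413.  90.] purple [379. 148.  40.] balance front [526. 182.  30.] [526. 332.  30.]
```

```bash
python3 -c "
from h import *
goal([427,211,180],down(1.5708));goal([427,211,34],down(1.5708))"
```

```text
goal [427 211 180] delta [ -3.4 -64.3  44.3] [-3.000e-03  1.000e-03  1.467e+00]
goal [427 211  34] delta [ -3.6 -63.9 190.3] [-3.000e-03  1.000e-03  1.467e+00]
```

Request:
{"fn": "play_rows", "kwargs": {
  "deltas": [-3,-30,20,0,0,0.18,1,-3,-64,44,0,0,0.36,1,-3,-64,44,0,0,0.54,1,-3,-64,44,0,0,0.72,1,-3,-64,44,0,0,0.9,1,-3,-64,44,0,0,1.08,1,-3,-64,44,0,0,1.26,1,-3,-64,44,0,0,1.44,1,-3,-64,44,0,0,1.467,1,-3,-64,44,0,0,1.467,1]
}}

```text
clock: 24.0
eef_pos: [427.1, 212.2, 181.2]
tool_rot: [-3.141, 0.001, 1.572]
force: [-0.2, 0.6, -0.5]
width: 85.4
gripper_force: 0.0
```

Run:
```python
from h import *
c=camera_info("wrist"); im=get_image("wrist"); cv2.imwrite("pics/w8.png",im[...,::-1]); 
hsv=cv2.cvtColor(im,cv2.COLOR_RGB2HSV)
m=cv2.inRange(hsv,(6,90,60),(18,255,220)); m=cv2.morphologyEx(m,cv2.MORPH_OPEN,np.ones((3,3)))
for z in cv2.findContours(m,0,1)[0]:
    if cv2.contourArea(z)>150:
        (x,y),s,a=cv2.minAreaRect(z); print("amber",round(x),round(y),np.round(s),cv2.boundingRect(z),ray("wrist",x,y,38,c).round(1))
print(proj("wrist",[427,211,94]),proj("wrist",[427,211,38]))
goal([427,211,34],down(1.5708))
```

```text
amber 258 183 [28. 21.] (244, 173, 29, 22) [431.6 213.   38. ]
amber 246 116 [39. 38.] (227, 97, 39, 40) [418.6 284.8  38. ]
amber 266 36 [36. 36.] (251, 15, 36, 39) [438.1 357.8  38. ]
[254.17403832 202.6511931 ] [254.10883106 185.26206358]
goal [427 211  34] delta [-1.400e+00  1.000e-01  1.473e+02] [-0.     0.     0.002]
```

Request:
{"fn": "play_rows", "kwargs": {
  "deltas": [-1,2,50,0,0,0,1,-1,2,100,0,0,0,1,-1,2,130,0,0,0,1,-1,2,147,0,0,0,1,-1,2,147,0,0,0,1,-1,2,147,0,0,0,0,-1,2,147,0,0,0,0,-1,2,147,0,0,0,0,-1,2,147,0,0,0,0,-1,2,147,0,0,0,0]
}}

```text
clock: 25.3
eef_pos: [429.4, 212.5, 35.4]
tool_rot: [3.14, -0.001, 1.572]
force: [-0.3, -0.8, 6.9]
width: 30.0
gripper_force: 58.7
```

Run:
```python
from h import *
s=read_state(); print(s['eef_pos'],s['width'])
D=BAY[2]+107.5*ex; print(D)
z=s['eef_pos'][2]
p=D-70*ey; goal([*p,z+80],down(1.5708)); goal([*p,z+31],down(1.5708))
```

```text
[429.41052851 212.53435652  35.42998412] 30.015688555449504
[647.94126967 -88.94599658]
goal [ 640.8 -158.6  115.4] delta [-371.3  211.1  -79.9] [ 0.002 -0.001  0.001]
goal [ 640.8 -158.6   66.4] delta [-371.3  211.1  -30.9] [ 0.002 -0.001  0.001]
```

Gripping reads 30 mm where the body is 33 mm across, perhaps because the pads are on the shoulder. I regrip 8 mm lower.

Request:
{"fn": "play_rows", "kwargs": {
  "deltas": [0,0,0,0,0,0,1,0,0,0,0,0,0,1,0,0,8,0,0,0,1,0,0,8,0,0,0,1,0,0,8,0,0,0,0,0,0,8,0,0,0,0,0,0,8,0,0,0,0,0,0,8,0,0,0,0,0,0,8,0,0,0,0]
}}

```text
clock: 26.42
eef_pos: [429.0, 212.3, 26.8]
tool_rot: [3.141, -0.0, 1.572]
force: [-0.4, -0.3, 6.1]
width: 30.5
gripper_force: 59.2
```

Request:
{"fn": "play_rows", "kwargs": {
  "deltas": [0,0,-60,0,0,0,0,0,0,-120,0,0,0,0,-50,28,-120,0,0,0,0,-103,59,-120,0,0,0,0,-156,89,-120,0,0,0,0,-209,119,-120,0,0,0,0,-262,149,-120,0,0,0,0,-315,180,-120,0,0,0,0,-355,203,-120,0,0,0,0,-371,212,-120,0,0,0,0]
}}

```text
clock: 27.68
eef_pos: [641.5, -163.1, 145.4]
tool_rot: [-3.141, 0.002, 1.567]
force: [-0.1, 1.0, -1.1]
width: 30.7
gripper_force: 59.9
```

Run:
```python
from h import *
s=read_state(); print(s['eef_pos'],s['width'],s['qd'].round(2),s['qpos'].round(2))
p=BAY[2]+107.5*ex-70*ey; goal([*p,58.3],down(1.5708))
```

```text
[ 641.4691102  -163.05275162  145.43568656] 30.653965105916754 [ 0.1   0.12 -0.04 -0.26 -0.02  0.17  0.21] [ 0.45  0.77 -0.43  1.55  0.38  0.9  -0.12]
goal [ 640.8 -158.6   58.3] delta [ 4.6 -0.6 87.1] [-0.001  0.002 -0.004]
```

Request:
{"fn": "play_rows", "kwargs": {
  "deltas": [1,0,0,0,0,0,0,2,0,40,0,0,0,0,2,0,65,0,0,0,0,2,0,80,0,0,0,0,2,0,86,0,0,0,0,2,0,86,0,0,0,0,2,0,86,0,0,0,0]
}}

```text
clock: 28.55
eef_pos: [642.0, -156.5, 61.5]
tool_rot: [3.14, 0.0, 1.572]
force: [-0.5, 0.5, -0.7]
width: 30.7
gripper_force: 59.9
```

Request:
{"fn": "play_rows", "kwargs": {
  "deltas": [0,0,2,0,0,0,0,0,0,4,0,0,0,0,0,0,4,0,0,0,0]
}}

```text
clock: 28.92
eef_pos: [641.5, -156.7, 56.9]
tool_rot: [3.141, 0.0, 1.572]
force: [-0.5, -0.4, 2.4]
width: 30.7
gripper_force: 60.1
```

Request:
{"fn": "play_rows", "kwargs": {
  "deltas": [0,0,0,0,0,0,0.7,0,0,0,0,0,0,0.8,0,0,0,0,0,0,0.8,0,0,-30,0,0,0,0.8,0,0,-70,0,0,0,1,0,0,-110,0,0,0,1,0,0,-115,0,0,0,1]
}}

```text
clock: 29.8
eef_pos: [643.3, -156.6, 174.8]
tool_rot: [3.136, 0.001, 1.572]
force: [-0.2, 0.4, -0.1]
width: 85.6
gripper_force: 0.0
```

Run:
```python
from h import *
goal([417,285,185],down(1.5708))
```

```text
goal [417 285 185] delta [ 441.8 -225.9  -12. ] [0.006 0.001 0.001]
```

Request:
{"fn": "play_rows", "kwargs": {
  "deltas": [442,-226,-12,0,0,0,1,442,-226,-12,0,0,0,1,442,-226,-12,0,0,0,1,442,-226,-12,0,0,0,1,442,-226,-12,0,0,0,1,442,-226,-12,0,0,0,1,442,-226,-12,0,0,0,1,442,-226,-12,0,0,0,1,442,-226,-12,0,0,0,1,442,-226,-12,0,0,0,1]
}}

```text
clock: 31.05
eef_pos: [414.5, 284.4, 182.8]
tool_rot: [-3.141, 0.002, 1.572]
force: [0.9, -0.9, 0.3]
width: 85.4
gripper_force: 0.0
```

```bash
cat > amb.py <<'E'
from h import *
import sys
c=camera_info("wrist"); im=get_image("wrist")
hsv=cv2.cvtColor(im,cv2.COLOR_RGB2HSV)
m=cv2.inRange(hsv,(6,90,60),(18,255,220)); m=cv2.morphologyEx(m,cv2.MORPH_OPEN,np.ones((3,3)))
for z in cv2.findContours(m,0,1)[0]:
    if cv2.contourArea(z)>150:
        (x,y),s,a=cv2.minAreaRect(z); print("amber",round(x),round(y),np.round(s),ray("wrist",x,y,38,c).round(1))
goal([float(v) for v in sys.argv[1:4]],down(1.5708))
E
python3 amb.py 416 285 36
```

```text
amber 258 181 [29. 34.] [418.6 287.4  38. ]
amber 275 109 [23. 34.] [436.1 364.3  38. ]
goal [416. 285.  36.] delta [  1.7   1.  146.8] [-0.001  0.002 -0.001]
```

Request:
{"fn": "play_rows", "kwargs": {
  "deltas": [2,1,50,0,0,0,1,2,1,100,0,0,0,1,2,1,125,0,0,0,1,2,1,141,0,0,0,1,2,1,141,0,0,0,1,2,1,141,0,0,0,0,2,1,141,0,0,0,0,2,1,141,0,0,0,0,2,1,141,0,0,0,0,2,1,141,0,0,0,0]
}}

```text
clock: 32.35
eef_pos: [416.7, 287.8, 43.6]
tool_rot: [3.139, -0.001, 1.572]
force: [0.6, -0.9, 5.3]
width: 36.0
gripper_force: 59.1
```

Run:
```python
from h import *
s=read_state(); print(s['eef_pos'],s['width'])
z=s['eef_pos'][2]
p=BAY[2]+107.5*ex; goal([*p,z+120],down(1.5708))
```

```text
[416.66364712 287.77459524  43.62983998] 35.97076575680156
goal [647.9 -88.9 163.6] delta [-376.8  231.2 -120. ] [ 0.002 -0.001  0.001]
```

Request:
{"fn": "play_rows", "kwargs": {
  "deltas": [0,0,-60,0,0,0,0,0,0,-120,0,0,0,0,-50,31,-120,0,0,0,0,-103,63,-120,0,0,0,0,-156,96,-120,0,0,0,0,-209,128,-120,0,0,0,0,-262,161,-120,0,0,0,0,-315,193,-120,0,0,0,0,-355,218,-120,0,0,0,0,-375,230,-120,0,0,0,0]
}}

```text
clock: 33.6
eef_pos: [646.9, -91.7, 162.3]
tool_rot: [3.141, 0.002, 1.567]
force: [-0.8, 0.4, -0.3]
width: 36.0
gripper_force: 60.6
```

Request:
{"fn": "play_rows", "kwargs": {
  "deltas": [0,0,0,0,0,0,0,0,0,40,0,0,0,0,0,0,65,0,0,0,0,0,0,80,0,0,0,0,0,0,85,0,0,0,0,0,0,85,0,0,0,0,0,0,85,0,0,0,0]
}}

```text
clock: 34.48
eef_pos: [646.9, -87.4, 78.5]
tool_rot: [3.14, 0.0, 1.572]
force: [0.5, 0.0, -0.7]
width: 36.2
gripper_force: 60.6
```

Request:
{"fn": "play_rows", "kwargs": {
  "deltas": [0,0,3,0,0,0,0,0,0,5,0,0,0,0,0,0,5,0,0,0,0]
}}

```text
clock: 34.85
eef_pos: [646.6, -87.7, 73.7]
tool_rot: [3.141, 0.0, 1.572]
force: [-2.1, -0.5, 6.1]
width: 35.6
gripper_force: 61.2
```

Contact. I release, rise and go for bottle A.

Request:
{"fn": "play_rows", "kwargs": {
  "deltas": [0,0,0,0,0,0,0.7,0,0,0,0,0,0,0.8,0,0,0,0,0,0,0.8,0,0,-30,0,0,0,0.8,0,0,-70,0,0,0,1,0,0,-110,0,0,0,1,0,0,-115,0,0,0,1]
}}

```text
clock: 35.72
eef_pos: [648.1, -87.4, 190.7]
tool_rot: [3.136, 0.0, 1.572]
force: [1.2, -0.3, -0.4]
width: 85.2
gripper_force: 0.0
```

Run:
```python
from h import *
goal([437,360,190],down(1.5708))
```

```text
goal [437 360 190] delta [ 447.6 -210.8   -0.7] [0.006 0.    0.001]
```

Request:
{"fn": "play_rows", "kwargs": {
  "deltas": [448,-211,0,0,0,0,1,448,-211,0,0,0,0,1,448,-211,0,0,0,0,1,448,-211,0,0,0,0,1,448,-211,0,0,0,0,1,448,-211,0,0,0,0,1,448,-211,0,0,0,0,1,448,-211,0,0,0,0,1,448,-211,0,0,0,0,1,448,-211,0,0,0,0,1]
}}

```text
clock: 36.98
eef_pos: [434.6, 359.2, 186.5]
tool_rot: [-3.141, 0.002, 1.572]
force: [0.2, -0.2, 0.5]
width: 85.3
gripper_force: 0.0
```

```bash
python3 amb.py 437 360 30
```

```text
amber 259 176 [19. 28.] [439.5 366.3  38. ]
goal [437. 360.  30.] delta [  2.    1.9 156.6] [-0.001  0.002 -0.001]
```

Request:
{"fn": "play_rows", "kwargs": {
  "deltas": [4,2,50,0,0,0,1,4,2,100,0,0,0,1,4,2,135,0,0,0,1,4,2,156,0,0,0,1,4,2,156,0,0,0,1,4,2,156,0,0,0,0,4,2,156,0,0,0,0,4,2,156,0,0,0,0,4,2,156,0,0,0,0,4,2,156,0,0,0,0]
}}

```text
clock: 38.28
eef_pos: [437.5, 364.7, 32.7]
tool_rot: [3.14, -0.001, 1.572]
force: [0.1, -0.7, 5.4]
width: 30.9
gripper_force: 58.6
```

Run:
```python
from h import *
s=read_state(); print(s['eef_pos'],s['width'])
z=s['eef_pos'][2]
p=BAY[2]+107.5*ex+65*ey; goal([*p,z+130],down(1.5708))
```

```text
[437.48523976 364.6761547   32.67868107] 30.86992816249971
goal [654.6 -24.3 162.7] delta [-389.  217. -130.] [ 0.002 -0.001  0.001]
```

Request:
{"fn": "play_rows", "kwargs": {
  "deltas": [0,0,-60,0,0,0,0,0,0,-120,0,0,0,0,-50,12,-140,0,0,0,0,-105,28,-140,0,0,0,0,-165,43,-140,0,0,0,0,-225,60,-140,0,0,0,0,-285,83,-140,0,0,0,0,-335,115,-140,0,0,0,0,-375,155,-140,0,0,0,0,-389,195,-140,0,0,0,0]
}}

```text
clock: 39.52
eef_pos: [632.9, -29.5, 171.6]
tool_rot: [-3.141, 0.002, 1.567]
force: [0.6, 1.1, -0.1]
width: 30.3
gripper_force: 59.6
```

Run:
```python
from h import *
s=read_state(); print(s['eef_pos'],s['width'])
p=BAY[2]+107.5*ex+65*ey; goal([*p,66],down(1.5708))
```

```text
[632.85579834 -29.48285967 171.59829261] 30.256969321775614
goal [654.6 -24.3  66. ] delta [  5.5  21.7 105.6] [-0.     0.002 -0.004]
```

Request:
{"fn": "play_rows", "kwargs": {
  "deltas": [2,21,10,0,0,0,0,2,21,50,0,0,0,0,2,21,80,0,0,0,0,2,21,97,0,0,0,0,2,21,104,0,0,0,0,2,21,104,0,0,0,0,2,21,104,0,0,0,0]
}}

```text
clock: 40.4
eef_pos: [653.9, -22.5, 68.7]
tool_rot: [3.14, -0.0, 1.572]
force: [0.3, -0.3, -0.3]
width: 30.7
gripper_force: 59.7
```

Request:
{"fn": "play_rows", "kwargs": {
  "deltas": [0,0,3,0,0,0,0,0,0,6,0,0,0,0,0,0,6,0,0,0,0]
}}

```text
clock: 40.78
eef_pos: [653.6, -22.6, 62.7]
tool_rot: [3.14, 0.0, 1.572]
force: [-1.4, -0.0, 7.4]
width: 30.6
gripper_force: 60.2
```

Request:
{"fn": "play_rows", "kwargs": {
  "deltas": [0,0,0,0,0,0,0.7,0,0,0,0,0,0,0.8,0,0,0,0,0,0,0.8,0,0,-30,0,0,0,0.8,0,0,-70,0,0,0,1,0,0,-110,0,0,0,1,0,0,-115,0,0,0,1]
}}

```text
clock: 41.65
eef_pos: [655.1, -22.1, 179.7]
tool_rot: [3.136, -0.0, 1.572]
force: [-0.5, 0.3, -0.2]
width: 85.6
gripper_force: 0.0
```

Run:
```python
from h import *
goal([570,78,165],down(1.5708))
goal([570,78,83],down(1.5708))
t=get_image("top"); cv2.imwrite("pics/t2.png",cv2.resize(t[125:285,135:400],None,fx=3,fy=3,interpolation=cv2.INTER_CUBIC)[...,::-1])
```

```text
goal [570  78 165] delta [100.2 -85.1  14.2] [ 0.006 -0.     0.001]
goal [570  78  83] delta [100.2 -85.6  96.2] [ 0.006 -0.     0.001]
```

View pics/t2.png

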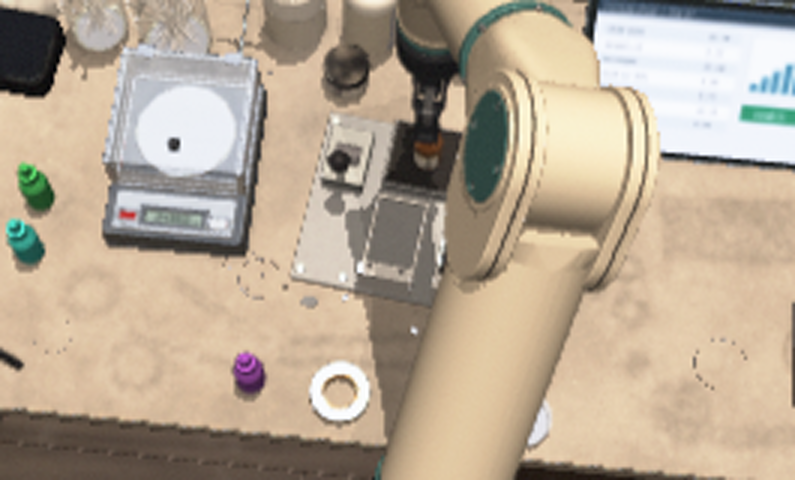

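The arm hides most of the deck, and the lever is still off. I move to the lever's near side and check the deck from there.

Request:
{"fn": "play_rows", "kwargs": {
  "deltas": [30,-50,0,0,0,0,0,60,-86,0,0,0,0,0,100,-86,0,0,0,0,0,100,-86,0,0,0,0,0,100,-86,0,0,0,0,0,100,-86,0,0,0,0,0]
}}

```text
clock: 42.45
eef_pos: [566.9, 75.8, 175.7]
tool_rot: [-3.14, 0.001, 1.57]
force: [0.7, -0.3, -0.2]
width: 0.1
gripper_force: 0.0
```

Run:
```python
from h import *
w=get_image("wrist"); b=get_image("side"); cv2.imwrite("pics/w9r.png",w[...,::-1])
o=np.zeros((384,800,3),np.uint8); o[:,:512]=w; o[:288,512:]=cv2.resize(b[140:250,190:300],(288,288))
cv2.imwrite("pics/w9.png",o[...,::-1])
goal([570,78,83],down(1.5708))
```

```text
goal [570  78  83] delta [ 1.9  3.1 93. ] [-0.001  0.001 -0.001]
```

View pics/w9.png

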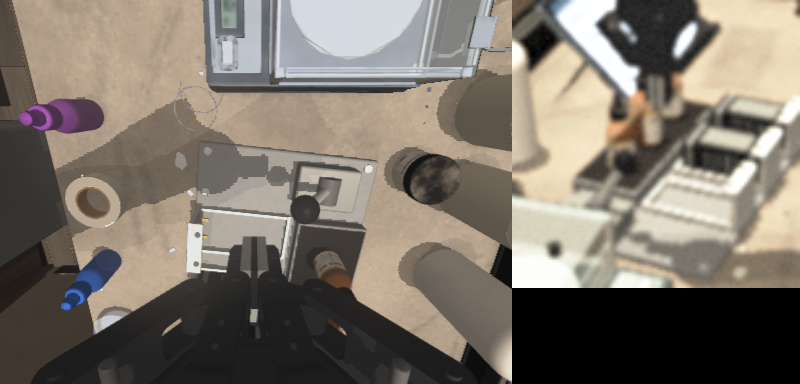

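Views are scarce, so I back the arm off to the left for one composite check before the final lever push.

Request:
{"fn": "play_rows", "kwargs": {
  "deltas": [0,0,-30,0,0,0,0,55,-30,-60,0,0,0,0,110,-70,-60,0,0,0,0,165,-100,-60,0,0,0,0,220,-120,-60,0,0,0,0,280,-130,-60,0,0,0,0,280,-130,-60,0,0,0,0,280,-130,-60,0,0,0,0]
}}

```text
clock: 43.55
eef_pos: [436.9, 356.7, 236.1]
tool_rot: [-3.141, 0.001, 1.572]
force: [0.1, -0.7, -0.2]
width: -0.1
gripper_force: 0.0
```

Run:
```python
from h import *
t=get_image("top"); b=get_image("side")
o=np.zeros((440,800,3),np.uint8); o[:,:400]=cv2.resize(t[145:255,235:335],(400,440),interpolation=cv2.INTER_CUBIC); o[:400,400:]=cv2.resize(b[150:250,205:305],(400,400),interpolation=cv2.INTER_CUBIC)
cv2.imwrite("pics/v.png",o[...,::-1]); cv2.imwrite("pics/vt.png",t[...,::-1]); cv2.imwrite("pics/vs.png",b[...,::-1])
for p in [(640.8,-157),(647,-88),(654,-22.5)]: print([proj("top",[*p,z]).round() for z in (30,128)],[proj("side",[*p,z]).round() for z in (30,128)])
goal([570,78,170],down(1.5708))
```

```text
[array([315., 184.]), array([318., 173.])] [array([249., 184.]), array([249., 157.])]
[array([295., 181.]), array([297., 169.])] [array([241., 194.]), array([239., 166.])]
[array([277., 177.]), array([277., 166.])] [array([231., 204.]), array([229., 176.])]
goal [570  78 170] delta [-276.6  132.8   66.6] [-0.     0.002 -0.002]
```

View pics/v.png

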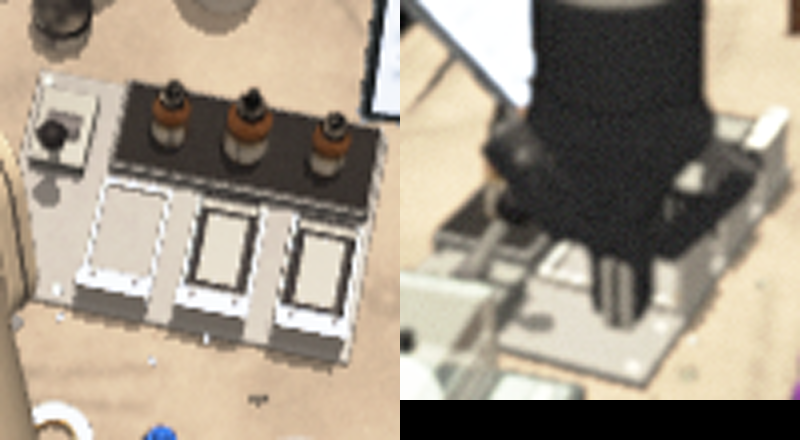

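The top crop shows three bottles upright on the deck at (170,115), (247,130) and (332,145). The packs are seated in bays 1 and 2 and the lever is off. Next I push the lever on.

Request:
{"fn": "play_rows", "kwargs": {
  "deltas": [-60,10,20,0,0,0,0,-120,30,60,0,0,0,0,-175,60,60,0,0,0,0,-225,95,60,0,0,0,0,-265,120,60,0,0,0,0,-277,132,60,0,0,0,0,-277,132,110,0,0,0,0,-277,132,150,0,0,0,0,-277,132,150,0,0,0,0]
}}

```text
clock: 44.78
eef_pos: [566.3, 78.9, 84.1]
tool_rot: [-3.135, 0.002, 1.571]
force: [0.1, -0.1, 0.7]
width: 0.1
gripper_force: 0.0
```

Run:
```python
from h import *
s=read_state();print(s['eef_pos'],s['force']); goal([640,70.5,85],down(1.5708)); goal([664,68,85],down(1.5708))
```

```text
[566.32442316  78.90236971  84.09405557] [ 0.0597125  -0.05303119  0.72331528]
goal [640.   70.5  85. ] delta [-8.4 73.7 -1.4] [-0.006  0.002  0.   ]
goal [664  68  85] delta [-10.9  97.7  -1.5] [-0.006  0.002  0.   ]
```

Request:
{"fn": "play_rows", "kwargs": {
  "deltas": [-1,12,0,0,0,0,0,-3,25,0,0,0,0,0,-4,38,0,0,0,0,0,-6,50,0,0,0,0,0,-7,62,0,0,0,0,0,-8,72,0,0,0,0,0,-9,80,0,0,0,0,0,-10,86,0,0,0,0,0,-10,86,0,0,0,0,0]
}}

```text
clock: 45.9
eef_pos: [655.5, 70.4, 86.4]
tool_rot: [3.141, -0.0, 1.572]
force: [-0.2, 0.4, 0.2]
width: 0.1
gripper_force: 0.0
```

Request:
{"fn": "play_rows", "kwargs": {
  "deltas": [0,4,0,0,0,0,0,-1,8,0,0,0,0,0,-1,12,0,0,0,0,0,-1,12,0,0,0,0,0]
}}

```text
clock: 46.4
eef_pos: [661.6, 70.1, 86.1]
tool_rot: [-3.13, 0.001, 1.573]
force: [-13.7, 0.9, 8.6]
width: 0.1
gripper_force: 6.7
```

The far stop is reached. I retreat and check the ball's position.

Request:
{"fn": "play_rows", "kwargs": {
  "deltas": [0,-20,0,0,0,0,0,4,-60,-10,0,0,0,0,20,-90,-70,0,0,0,0,70,-110,-120,0,0,0,0,130,-140,-120,0,0,0,0,190,-170,-120,0,0,0,0,240,-190,-120,0,0,0,0,240,-190,-120,0,0,0,0]
}}

```text
clock: 47.4
eef_pos: [474.2, 315.3, 207.6]
tool_rot: [3.141, -0.005, 1.58]
force: [0.8, -0.6, 0.6]
width: 0.3
gripper_force: 0.0
```

Run:
```python
from h import *
im=get_image("top"); t=cv2.imread("pics/vt.png")[...,::-1]; t0=cv2.imread("pics/top0.png")[...,::-1]
for n,i in (("start",t0),("off",t),("now",im)):
    m=(i[150:185,243:263].max(2)<50).astype(np.uint8); ys,xs=np.nonzero(m); print(n,len(xs),xs.mean()+243,ys.mean()+150)
u,v=244,0
m=(im[150:185,243:263].max(2)<50); ys,xs=np.nonzero(m); print(ray("top",xs.mean()+243,ys.mean()+150,102))
print("proj on-stop",proj("top",[688,66,102]),"off",proj("top",[612,74,102]))
d=np.abs(im.astype(int)-t).max(2)[165:235,260:335]; print("changed px over bays/deck",(d>60).sum())
d0=np.abs(im.astype(int)-t0).max(2); print("tape,dish,jar",[(d0[y-12:y+12,x-12:x+12]>60).sum() for x,y in [(248,256),(309,264),(251,147)]])
print(read_state()['clock'],read_state()['qd'].round(3))
```

```text
start 36 252.38888888888889 158.19444444444446
off 23 250.08695652173913 172.08695652173913
now 35 252.74285714285713 156.45714285714286
[691.62892278  63.96780699 102.        ]
proj on-stop [252.03429505 157.36840055] off [247.24790858 177.69868198]
changed px over bays/deck 0
tape,dish,jar [np.int64(194), np.int64(0), np.int64(9)]
47.45 [ 0.059 -0.     0.037  0.011  0.01   0.006  0.04 ]
```

```bash
python3 -c "
from cell import *
print(finish_job())"
```

```text
the job is handed in; nothing more can be done
None
```

I handed the job in at about 47 s, with no verdict returned: lever pulled off first, both packs flat in bays 1 and 2, all three amber bottles upright on the deck, and the lever pushed back on to its stop. The dish and jar are unmoved; the arm hid the tape roll in the last picture, but it was in place in the earlier views.

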